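Seat a prosthetic wrist unit in its V-stop and set the test turntable to 60

ROBOT

A 7-joint arm with a two-finger parallel gripper is mounted at the origin on the work surface. World frame = base frame: x ahead of the robot, y to its left, z up, the work surface at z = 0. Lengths are in m, angles in rad, forces in N, time in s.
With the tool pointing down it reaches from about 0.4 to 0.85 m from the base axis. Payload 10.4 kg.
Tool frame: the origin (TCP) lies at the very end of the fingers, on their centre line; the grasp point (between the pads) lies 19 mm behind it (manip.grip_point_offset is the distance from the TCP to the grasp point, in m); z points along the fingers, y is the line along which they close (so a half turn about z gives the same grasp; the last joint's range is limited). The gripper opens to 85 mm and grips with 20 to 120 N. Pads are 22 mm wide; open, the fingers measure 114 mm over their backs; the gripper's body (76 mm by 85 mm) begins 54 mm behind the grasp point. The pads swing forward as they close: fully open they stand 13 mm farther back than shut.
Start: joints at [-1.286, 0.332, -0.065, 1.46, 0.022, 1.35, -0.088], TCP at [0.189, 0.596, 0.231] pointing down, gripper open.
Joint ranges: [-2.6, 2.6], [-0.5, 2.12], [-1.47, 1.34], [0.16, 2.42], [-1.27, 4.41], [0.06, 2.06], [-2.6, 2.6]. Speed limits (rad/s): [2.22, 2.22, 2.79, 2.79, 3.14, 3.14, 3.14].

INTERFACE

Orientations are given as a unit quaternion [x, y, z, w].
In Python, from workcell import manip gives the robot as it stands. The module is installed in compiled form; this text tells all that it offers.
- The arm moves only by the shell command python3 -m inch 'ROWS' [OPENING] [FORCE]. ROWS is JSON, a list of rows, each a list of 2 entries, a list of its own where there are three numbers: the shift along the tool's x, y, z each as a share of 0.08 m, from -1 to 1, then the turn, a rotation vector about the tool's x, y, z each as a share of 45 degrees, from -1 to 1. A call has exactly 10 rows; each row is the pose to reach, as a shift and turn from the pose commanded when the call began, along the tool's axes at that moment; what a row does not reach only later rows make up. A row lasts 1/10 s, in which the tool goes at most 50 mm and 8.59 degrees, less where a joint would pass 70% of its speed; a pose out of reach is approached as far as the arm can. A call with a number of a shift or a turn outside -1 to 1 is refused whole. A call with a gripper value outside its range is refused whole. OPENING is the opening, from 0 (shut) to 1 (fully open), set as the call begins (- or left out, the last holds). The fingers move at their own pace and stop on an object; FORCE is the grip in N (left out, the last holds). Time passes only in rows, so rows that repeat a pose let the fingers close, or fill a call up. It gives the time, the measured TCP pose, the force, the opening and the grip force at its end, in the units of the state.
- manip.get_obs(): the state, without advancing time (a new reading comes with each control period).
- manip.camera(name): name is "scene" or "top" or "wrist"; returns the picture (420x560x3 uint8, red, green, blue); there is no depth.
- manip.camera_params(name): a dict with "fov_y" (degrees; the focal length in pixels is half the picture's height over the tangent of half this angle, whatever the lens; pixels are square), "cx", "cy" (the principal point, pixels), "k1" (the pictures are not rectified: a ray, as slopes to the right and down, at radius r is drawn at 1 + k1 r^2 times it, then the intrinsics apply), "camera_from_world" (4x4, takes a point from world to camera coordinates); the wrist camera has in their place "T_tool_cam" (4x4, takes a point from camera to tool coordinates, whose origin is the TCP and whose axes are the flange's). Camera axes: x right, y up, looking along -z (the intrinsics and any distortion apply to the point x, -y, -z); pixel columns grow to the right and rows downward; lengths in m; the calibration is good to about 2 mm. A picture is of the moment at which its call begins: read the wrist's pose just before it. camera_params takes no time and is no camera call.
- manip.hand_in(): hands the job in; it is judged then, once.
The state is a dict: "clock": time; "joint_pos": joint angles; "joint_velocities": joint speeds; "tau": joint torques, N m; "position": TCP position; "ee_rot": TCP orientation; "ft_force": force on the tool from outside, world axes, zero at the start; "torque": the same for the moment, N m; "grip_width": opening from 0.0 (shut) to 1.0 (fully open); "grasp_force": force on a finger pad.
Only numpy, scipy, OpenCV 4.12 (cv2) and the standard library are available. Lean on these libraries where they do the work, as an engineer would, in place of code of your own. Each camera call takes 0.05 s, during which the arm holds its last target. There are 200 camera calls.

TASK

On the test turntable, slide the wrist unit along the turntable, without lifting or tipping it, into the V-stop until it is fully home against both flanks and the back stop. Then, with the unit still home, turn the turntable (its upright post is there to push it by) until the scale reads +60 degrees at the index line, and let go. Leave the other loose things on the desk where they are.

Things in the scene. Friction and masses are not known exactly. Their poses are not given: they have to be found in the camera images.
- base: Fixed dark steel base plate of the test turntable, 235 x 235 mm, 18 mm high, bolted to the desk. Origin: centre of its underside, on the turntable's vertical axis; z up.
- index_line (a point): Inner end of the black index line, 30 mm above the desk, 113 mm from the axis on the base's -y. The line runs radially over the white index block (34 mm wide, 24 mm deep) that stands on the middle of the base's -y edge.
- turntable (a joint): Turning angle of the turntable in rad = reading of its scale; grows anticlockwise seen from above; at 0 the disc's axes equal the base's. Bare aluminium disc, 220 mm diameter, top 30 mm above the desk. It turns stiffly (about 0.35 N m of friction plus 0.15 N m per rad/s), stays where it is left, stops at -1.6 and +1.6.
- zero_line (a point): Outer end of the scale's zero line, on the disc's rim, 110 mm from the axis on the disc's -y; a round black dot lies at the line's inner end. Black lines along the rim from -45 to +90: every 5 degrees 7 mm long, every 10 12 mm, every 30 17 mm and thicker. Positive readings lie clockwise of zero seen from above: +60 is the second 17 mm line clockwise of the zero line; turn anticlockwise to bring it to the index.
- seat (a point): Where the centre of the wrist unit's underside lies when home: on the turntable's axis, on the disc's top, 30 mm above the desk. Axes turn with the disc. The V-stop is dark steel, fixed to the disc, 36 mm high: two upright flanks, 46 mm long, 10 mm thick, each 45 degrees off the V's centre line (the disc's x axis), mouth open to the disc's -x. Home, the unit touches both flanks and the back stop.
- back_stop (a point): Middle of the top edge of the V-stop's flat back stop: 26 mm wide across the bottom of the V, its face 30 mm from the seat towards the disc's +x, its top 36 mm above the disc.
- post (a point): Centre of the top of the upright steel post on the disc, by which it is pushed round: 16 mm diameter, 55 mm high above the disc (top 85 mm above the desk), 94 mm from the axis on the disc's +x, straight behind the V-stop. Axes turn with the disc.
- wrist_unit: Prosthetic wrist unit, loose: white plastic cylinder with a steel band, 60 mm diameter and 40 mm high, then a 44 mm neck; 55 mm high in all, about 0.35 kg, slippery (friction about 0.25). Stands upright on the disc in front of the V-stop's mouth. Origin: centre of its underside; z up.
- prosthesis: White prosthetic hand lying on the desk, 210 mm long; leave alone. Origin under the palm, x along the fingers.
- coffee_cup: Brown card coffee cup, 82 mm wide, 105 mm high; leave alone. Origin: centre of its underside.
- driver: Screwdriver, black handle, 170 mm long, lying by the left (+y) edge of the base; leave alone.
- circuit_board: Green circuit board, 90 x 60 mm, up to 19 mm high, lying by the right (-y) edge of the base; leave alone. Origin: centre of its underside.
- coupling: Aluminium ring lying flat, 56 mm outer diameter, 22 mm high, off the right far corner of the base; leave alone. Origin: centre of its underside.
Mind the look-alikes: they are no part of the job. Of the things like the wrist_unit, leave any that is turquoise; of the rest the larger one is meant.

How it is judged:
By the outcome, as a careful person would: the job done as asked, in the order asked, and still so for the second after the job is handed in, with the robot touching nothing.
It also fails if it takes over 64 s, if anything falls off the work surface, if the arm or the gripper's body presses on something with over 40 N, if the wrist force passes 120 N, or if a joint passes its speed limit or range.

## Working session

There is one attempt and no reset: what is moved stays moved. The work goes in short steps, Python scripts to look and compute and a shell command to move; the robot and the scene stay as the last step left them, time stands still between calls to the robot, and variables do not carry over. Pictures are saved under pics/ and viewed, at most 10 in all, crops included, and the job is handed in when it is done.

```bash
mkdir -p pics; cat > h.py <<'E'
import numpy as np, cv2
from workcell import manip
from scipy.spatial.transform import Rotation as R
def cam(name):
    p=manip.camera_params(name); f=210/np.tan(np.radians(p["fov_y"])/2)
    if name=="wrist":
        o=manip.get_obs(); T=np.eye(4); T[:3,:3]=R.from_quat(o["ee_rot"]).as_matrix(); T[:3,3]=o["position"]
        W=T@np.array(p["T_tool_cam"])
    else: W=np.linalg.inv(np.array(p["camera_from_world"]))
    return p,f,W
def pix2w(c,u,v,z):
    p,f,W=c
    d=np.array([(u-p["cx"])/f,(v-p["cy"])/f]); s=d.copy()
    for _ in range(30): s=d/(1+p["k1"]*(s@s))
    r=W[:3,:3]@np.array([s[0],-s[1],-1]); o=W[:3,3]
    return o+r*(z-o[2])/r[2]
def w2pix(c,P):
    p,f,W=c; q=np.linalg.inv(W)@np.append(P,1); s=np.array([q[0],-q[1]])/-q[2]
    s=s*(1+p["k1"]*(s@s)); return s*f+[p["cx"],p["cy"]]
def snap(name,fn):
    c=cam(name); im=manip.camera(name)
    cv2.imwrite("pics/"+fn,im[:,:,::-1]); return c,im
E
python3 - <<'E'
from h import *
for n in("top","scene"):
    c,im=snap(n,n+"0.png"); print(n,c[2].round(3).tolist(),c[1],c[0]["k1"])
o=manip.get_obs(); print(o)
E
```

```text
top [[0.026, 0.984, -0.179, 0.334], [-1.0, 0.028, 0.007, -0.0], [0.012, 0.179, 0.984, 1.289], [0.0, 0.0, 0.0, 1.0]] 526.8302274483505 -0.14875377274698504
scene [[0.856, -0.284, 0.432, 1.069], [0.517, 0.46, -0.722, -0.872], [0.006, 0.841, 0.541, 0.725], [0.0, 0.0, 0.0, 1.0]] 481.3067953368633 0.03745109418263062
{'clock': 0.1, 'joint_pos': array([-1.28562694,  0.33277372, -0.0647148 ,  1.4608433 ,  0.02162678,
        1.34989719, -0.08852823]), 'joint_velocities': array([ 0.00111438, -0.00249872,  0.00117435,  0.00011271,  0.00017697,
       -0.00124961, -0.00070805]), 'tau': array([ 1.00498735e-03, -6.26733899e+01,  4.89073154e-02, -3.92432284e+01,
        1.63388526e-02,  6.95889175e-03,  4.68907353e-05]), 'position': array([0.18923679, 0.59531918, 0.23062407]), 'ee_rot': array([ 1.53272815e-01,  9.88183722e-01, -6.10016786e-04, -5.57370465e-05]), 'ft_force': array([ 0.93166788,  0.57214747, -0.11892883]), 'torque': array([-0.00747281,  0.03053861, -0.01483607]), 'grasp_force': 0.0, 'grip_width': 0.9988172068623079}
```

View pics/top0.png

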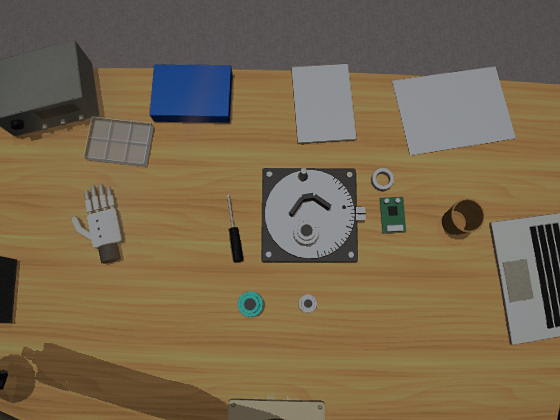

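View pics/scene0.png

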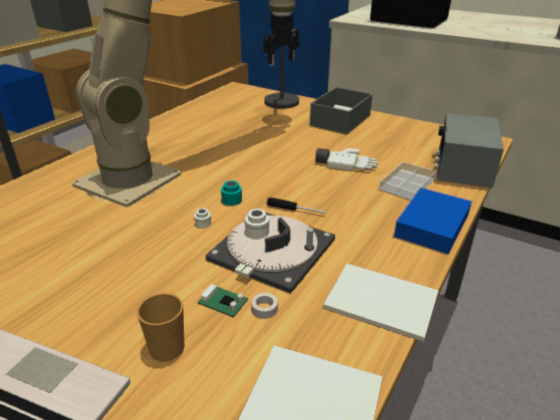

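Candidates for the wrist unit in the top view: the large white one on the disc at (306,232), the turquoise one at (250,303) and the small white one at (308,303). I choose (306,232), and will check it in one crop.

```bash
python3 - <<'E'
from h import *
im=cv2.imread("pics/top0.png")[155:275,250:400]
cv2.imwrite("pics/crop1.png",cv2.resize(im,None,fx=5,fy=5,interpolation=cv2.INTER_CUBIC))
E
```

```text
(no output)
```

View pics/crop1.png

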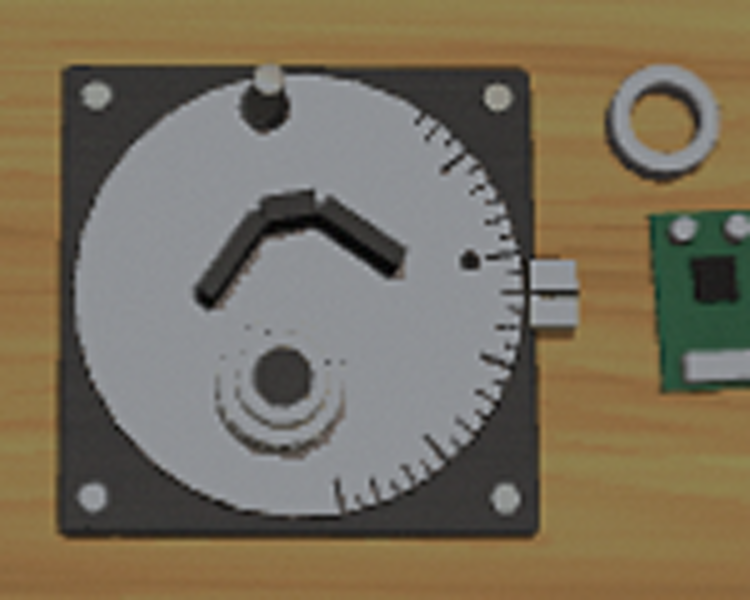

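The crop confirms the large white cylinder standing on the disc, with its top hole at crop (283,375). The V opens towards the robot, the post top is at (268,80), the zero dot at (470,261) and the index line near (553,292).

```bash
cat >> h.py <<'E'
def P(c,u,v,z): return pix2w(c,250+(u+.5)/5-.5,155+(v+.5)/5-.5,z)
E
python3 - <<'E'
from h import *
c=cam("top")
co=[P(c,u,v,.018) for u,v in((62,68),(528,68),(538,536),(58,536))]
sc=[P(c,u,v,.020) for u,v in((96,96),(498,97),(506,498),(93,497))]
print(np.linalg.norm(np.diff(co,axis=0),axis=1))
print("corner",np.mean(co,0),"screw",np.mean(sc,0))
C=np.mean(sc,0)
b=co[1]-co[0]+co[2]-co[3]; print("base -y dir deg",np.degrees(np.arctan2(b[1],b[0])))
idx=P(c,525,292,.030); print("idx",idx,idx-C)
for n,u,v,z,r in(("post",268,78,.085,.094),("dot",470,261,.03,0),("back",288,197,.066,.03),("unit",283,374,.085,0)):
    p=P(c,u,v,z); d=p-C; print(n,p.round(4),np.hypot(*d[:2]).round(4),np.degrees(np.arctan2(d[1],d[0])).round(2))
E
```

```text
[0.23318838 0.23432004 0.23263469]
corner [ 0.56262798 -0.06938463  0.018     ] screw [ 0.56429422 -0.06999342  0.02      ]
base -y dir deg -88.39469792234355
idx [ 0.56670003 -0.17993706  0.03      ] [ 0.00240581 -0.10994364  0.01      ]
post [ 0.6559 -0.0501  0.085 ] 0.0937 12.28
dot [ 0.5813 -0.1529  0.03  ] 0.0846 -78.38
back [ 0.6028 -0.0615  0.066 ] 0.0394 12.47
unit [ 0.5148 -0.0597  0.085 ] 0.0505 168.29
```

```bash
python3 -m inch '[[[-0.1,-0.1,0],[0,0,0]],[[-0.2,-0.2,0],[0,0,0]],[[-0.3,-0.3,0],[0,0,0]],[[-0.4,-0.4,0],[0,0,0]],[[-0.5,-0.5,0],[0,0,0]],[[-0.6,-0.6,0],[0,0,0]],[[-0.7,-0.7,0],[0,0,0]],[[-0.8,-0.8,0],[0,0,0]],[[-0.8,-0.9,0],[0,0,0]],[[-0.8,-0.95,0],[0,0,0]]]' 0.5 20
python3 -m inch '[[[-0.1,-0.1,0],[0,0,0]],[[-0.2,-0.2,0],[0,0,0]],[[-0.3,-0.3,0],[0,0,0]],[[-0.4,-0.4,0],[0,0,0]],[[-0.5,-0.5,0],[0,0,0]],[[-0.6,-0.6,0],[0,0,0]],[[-0.7,-0.7,0],[0,0,0]],[[-0.8,-0.8,0],[0,0,0]],[[-0.8,-0.9,0],[0,0,0]],[[-0.8,-0.95,0],[0,0,0]]]'
python3 -m inch '[[[-0.1,-0.1,0],[0,0,0]],[[-0.2,-0.2,0],[0,0,0]],[[-0.3,-0.3,0],[0,0,0]],[[-0.4,-0.4,0],[0,0,0]],[[-0.5,-0.5,0],[0,0,0]],[[-0.6,-0.6,0],[0,0,0]],[[-0.7,-0.7,0],[0,0,0]],[[-0.8,-0.8,0],[0,0,0]],[[-0.8,-0.9,0],[0,0,0]],[[-0.8,-0.95,0],[0,0,0]]]'
```

```text
clock: 1.1
position: [0.2271, 0.5031, 0.2314]
ee_rot: [0.153, 0.988, 0.0, -0.0]
ft_force: [-0.3, -0.4, 0.7]
grip_width: 0.498
grasp_force: 0.0
clock: 2.1
position: [0.2651, 0.4113, 0.2314]
ee_rot: [0.153, 0.988, 0.0, -0.0]
ft_force: [-0.3, 0.5, -0.4]
grip_width: 0.5
grasp_force: 0.0
clock: 3.1
position: [0.3031, 0.3195, 0.2313]
ee_rot: [0.154, 0.988, 0.0, -0.0]
ft_force: [-1.1, -0.3, -0.1]
grip_width: 0.501
grasp_force: 0.0
```

```bash
python3 -m inch '[[[-0.1,-0.1,0],[0,0,0]],[[-0.2,-0.2,0],[0,0,0]],[[-0.3,-0.3,0],[0,0,0]],[[-0.4,-0.4,0],[0,0,0]],[[-0.5,-0.5,0],[0,0,0]],[[-0.6,-0.6,0],[0,0,0]],[[-0.7,-0.7,0],[0,0,0]],[[-0.8,-0.8,0],[0,0,0]],[[-0.8,-0.9,0],[0,0,0]],[[-0.8,-0.95,0],[0,0,0]]]'
python3 -m inch '[[[-0.1,-0.1,0],[0,0,0]],[[-0.2,-0.2,0],[0,0,0]],[[-0.3,-0.3,0],[0,0,0]],[[-0.4,-0.4,0],[0,0,0]],[[-0.5,-0.5,0],[0,0,0]],[[-0.6,-0.6,0],[0,0,0]],[[-0.7,-0.7,0],[0,0,0]],[[-0.8,-0.8,0],[0,0,0]],[[-0.8,-0.9,0],[0,0,0]],[[-0.8,-0.95,0],[0,0,0]]]'
python3 -m inch '[[[-0.1,-0.1,0],[0,0,0]],[[-0.2,-0.2,0],[0,0,0]],[[-0.3,-0.3,0],[0,0,0]],[[-0.4,-0.4,0],[0,0,0]],[[-0.5,-0.5,0],[0,0,0]],[[-0.6,-0.6,0],[0,0,0]],[[-0.7,-0.7,0],[0,0,0]],[[-0.8,-0.8,0],[0,0,0]],[[-0.8,-0.9,0],[0,0,0]],[[-0.8,-0.95,0],[0,0,0]]]'
python3 -m inch '[[[-0.1,-0.1,0],[0,0,0]],[[-0.2,-0.2,0],[0,0,0]],[[-0.3,-0.3,0],[0,0,0]],[[-0.4,-0.4,0],[0,0,-0.05]],[[-0.5,-0.5,0],[0,0,-0.1]],[[-0.6,-0.6,0],[0,0,-0.13]],[[-0.7,-0.7,0],[0,0,-0.13]],[[-0.8,-0.8,0],[0,0,-0.13]],[[-0.8,-0.9,0],[0,0,-0.13]],[[-0.8,-0.95,0],[0,0,-0.13]]]'
python3 - <<'E'
from h import *
c,im=snap("wrist","w1.png")
for n,p in(("unit",(.5148,-.0597,.085)),("axis",(.5635,-.0697,.03)),("post",(.6559,-.0501,.085))): print(n,w2pix(c,p))
E
```

```text
clock: 4.1
position: [0.341, 0.2276, 0.2313]
ee_rot: [0.154, 0.988, 0.0, -0.0]
ft_force: [0.3, 1.0, 0.5]
grip_width: 0.499
grasp_force: 0.0
clock: 5.1
position: [0.379, 0.1357, 0.2312]
ee_rot: [0.154, 0.988, -0.0, -0.0]
ft_force: [0.1, 0.6, 0.5]
grip_width: 0.498
grasp_force: 0.0
clock: 6.1
position: [0.4169, 0.0439, 0.2312]
ee_rot: [0.154, 0.988, -0.0, -0.0]
ft_force: [-0.2, -0.1, -0.3]
grip_width: 0.498
grasp_force: 0.0
clock: 7.1
position: [0.4549, -0.0482, 0.2312]
ee_rot: [0.103, 0.995, -0.0, -0.0]
ft_force: [0.4, 0.3, -0.2]
grip_width: 0.503
grasp_force: 0.0
unit [284.51944928 250.8084323 ]
axis [284.3904783  267.03675987]
post [317.17820053 355.61899237]
```

View pics/w1.png

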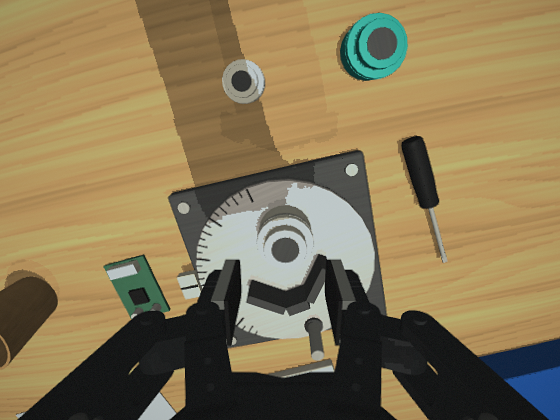

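The wrist view shows the unit's hole at (286,250), predicted (284.5,251), and the post top at (317,354), predicted (317,356). The measurements agree, so I descend behind the unit.

```bash
python3 -m inch '[[[0,0,0.15],[0,0,0]],[[0,0,0.3],[0,0,0]],[[0,0,0.45],[0,0,0]],[[0,0,0.6],[0,0,0]],[[0,0,0.75],[0,0,0]],[[0,0,0.9],[0,0,0]],[[0,0,1],[0,0,0]],[[0,0,1],[0,0,0]],[[0,0,1],[0,0,0]],[[0,0,1],[0,0,0]]]'
python3 -m inch '[[[0,0,0.15],[0,0,0]],[[0,0,0.3],[0,0,0]],[[0,0,0.45],[0,0,0]],[[0,0,0.6],[0,0,0]],[[0,0,0.75],[0,0,0]],[[0,0,0.9],[0,0,0]],[[0,0,1],[0,0,0]],[[0,0,1],[0,0,0]],[[0,0,1],[0,0,0]],[[0,0,1],[0,0,0]]]'
python3 -m inch '[[[0,0,0.1],[0,0,0]],[[0,0,0.2],[0,0,0]],[[0,0,0.3],[0,0,0]],[[0,0,0.36],[0,0,0]],[[0,0,0.38],[0,0,0]],[[0,0,0.38],[0,0,0]],[[0,0,0.38],[0,0,0]],[[0,0,0.38],[0,0,0]],[[0,0,0.38],[0,0,0]],[[0,0,0.38],[0,0,0]]]'
```

```text
clock: 8.15
position: [0.4555, -0.047, 0.1518]
ee_rot: [0.103, 0.995, 0.0, 0.0]
ft_force: [0.1, -0.2, 0.7]
grip_width: 0.5
grasp_force: 0.0
clock: 9.15
position: [0.4555, -0.0471, 0.0718]
ee_rot: [0.103, 0.995, 0.0, 0.0]
ft_force: [0.2, 0.4, 0.2]
grip_width: 0.498
grasp_force: 0.0
clock: 10.15
position: [0.4552, -0.047, 0.041]
ee_rot: [0.103, 0.995, 0.0, 0.0]
ft_force: [-0.5, 0.4, 0.3]
grip_width: 0.499
grasp_force: 0.0
```

```bash
python3 -m inch '[[[-0.06,0,0],[0,0,0]],[[-0.12,0,0],[0,0,0]],[[-0.18,0,0],[0,0,0]],[[-0.24,0,0],[0,0,0]],[[-0.3,0,0],[0,0,0]],[[-0.35,0,0],[0,0,0]],[[-0.4,0,0],[0,0,0]],[[-0.44,0,0],[0,0,0]],[[-0.48,0,0],[0,0,0]],[[-0.5,0,0],[0,0,0]]]'
python3 -m inch '[[[-0.04,0,0],[0,0,0]],[[-0.08,0,0],[0,0,0]],[[-0.12,0,0],[0,0,0]],[[-0.16,0,0],[0,0,0]],[[-0.2,0,0],[0,0,0]],[[-0.24,0,0],[0,0,0]],[[-0.28,0,0],[0,0,0]],[[-0.32,0,0],[0,0,0]],[[-0.36,0,0],[0,0,0]],[[-0.38,0,0],[0,0,0]]]'
python3 - <<'E'
from h import *
c,im=snap("top","top2.png")
cv2.imwrite("pics/crop2.png",cv2.resize(im[155:275,250:400,::-1],None,fx=5,fy=5,interpolation=cv2.INTER_CUBIC))
E
```

```text
clock: 11.15
position: [0.4944, -0.0553, 0.0408]
ee_rot: [0.103, 0.995, -0.0, -0.0]
ft_force: [-1.7, 0.3, -1.2]
grip_width: 0.497
grasp_force: 0.8
clock: 12.15
position: [0.5244, -0.0615, 0.0409]
ee_rot: [0.103, 0.995, -0.0, 0.0]
ft_force: [-1.8, 0.4, -1.7]
grip_width: 0.503
grasp_force: 0.8
```

View pics/crop2.png

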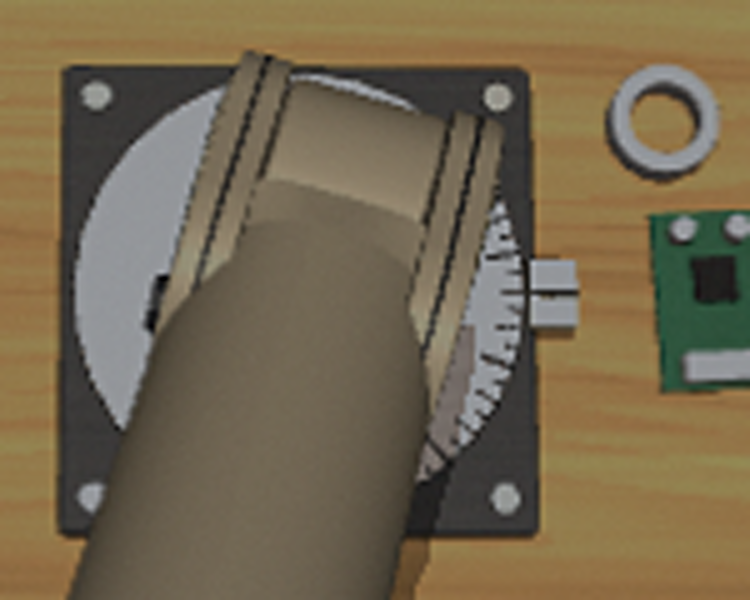

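The arm hides the unit in the top view. The scale lines have not moved (17 mm lines still at (490,360) and (435,440)), so the disc hasn't turned. I back off, close the fingers and line up with the V's centre line.

```bash
python3 -m inch '[[[0.2,0,0],[0,0,0]],[[0.35,0,0],[0,0,0]],[[0.4,-0.1,0],[0,0,-0.1]],[[0.4,-0.2,0],[0,0,-0.2]],[[0.4,-0.28,0],[0,0,-0.3]],[[0.35,-0.28,0],[0,0,-0.4]],[[0.3,-0.28,0],[0,0,-0.53]],[[0.2,-0.28,0],[0,0,-0.53]],[[0.13,-0.28,0],[0,0,-0.53]],[[0.13,-0.28,0],[0,0,-0.53]]]' 0 20
python3 - <<'E'
from h import *
o=manip.get_obs(); C=np.array([.5635,-.0697]); t=R.from_quat(o["ee_rot"]).as_matrix()[:2,:2]
print(o["position"],(C-o["position"][:2])@t, np.degrees(np.arctan2(-t[1,0],-t[0,0])))
c,im=snap("wrist","w2.png")
E
```

```text
clock: 13.2
position: [0.5102, -0.0815, 0.041]
ee_rot: [-0.104, 0.995, -0.0, 0.0]
ft_force: [0.2, 0.2, 1.3]
grip_width: 0.001
grasp_force: 0.0
[ 0.5102473  -0.08148759  0.04100536] [-0.05453919  0.0005217 ] 11.933254788366929
```

View pics/w2.png

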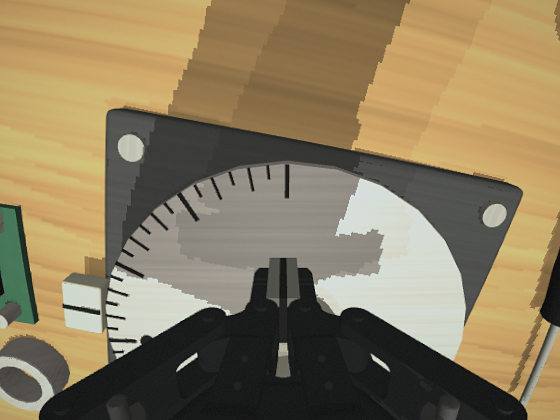

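The fingers are on the centre line and the zero dot is unchanged by the index. I push slowly along the disc's +x, watching the force.

```bash
python3 -m inch '[[[-0.02,0,0],[0,0,0]],[[-0.04,0,0],[0,0,0]],[[-0.06,0,0],[0,0,0]],[[-0.08,0,0],[0,0,0]],[[-0.1,0,0],[0,0,0]],[[-0.11,0,0],[0,0,0]],[[-0.12,0,0],[0,0,0]],[[-0.13,0,0],[0,0,0]],[[-0.14,0,0],[0,0,0]],[[-0.15,0,0],[0,0,0]]]'
python3 -m inch '[[[-0.005,0,0],[0,0,0]],[[-0.01,0,0],[0,0,0]],[[-0.015,0,0],[0,0,0]],[[-0.02,0,0],[0,0,0]],[[-0.02,0,0],[0,0,0]],[[-0.02,0,0],[0,0,0]],[[-0.02,0,0],[0,0,0]],[[-0.02,0,0],[0,0,0]],[[-0.02,0,0],[0,0,0]],[[-0.02,0,0],[0,0,0]]]'
```

```text
clock: 14.25
position: [0.521, -0.0787, 0.0408]
ee_rot: [-0.105, 0.994, 0.0, -0.0]
ft_force: [-1.0, -0.2, -0.4]
grip_width: 0.002
grasp_force: 0.7
clock: 15.25
position: [0.5225, -0.0785, 0.0409]
ee_rot: [-0.105, 0.994, 0.0, -0.0]
ft_force: [-3.0, -0.4, -0.0]
grip_width: 0.003
grasp_force: 1.6
```

```bash
python3 -m inch '[[[-0.005,0,0],[0,0,0]],[[-0.01,0,0],[0,0,0]],[[-0.015,0,0],[0,0,0]],[[-0.02,0,0],[0,0,0]],[[-0.02,0,0],[0,0,0]],[[-0.02,0,0],[0,0,0]],[[-0.02,0,0],[0,0,0]],[[-0.02,0,0],[0,0,0]],[[-0.02,0,0],[0,0,0]],[[-0.02,0,0],[0,0,0]]]'
python3 -m inch '[[[-0.005,0,0],[0,0,0]],[[-0.01,0,0],[0,0,0]],[[-0.015,0,0],[0,0,0]],[[-0.02,0,0],[0,0,0]],[[-0.02,0,0],[0,0,0]],[[-0.02,0,0],[0,0,0]],[[-0.02,0,0],[0,0,0]],[[-0.02,0,0],[0,0,0]],[[-0.02,0,0],[0,0,0]],[[-0.02,0,0],[0,0,0]]]'
```

```text
clock: 16.25
position: [0.5229, -0.0789, 0.0406]
ee_rot: [-0.105, 0.995, -0.0, -0.001]
ft_force: [-8.2, -3.4, 3.3]
grip_width: -0.0
grasp_force: 4.4
clock: 17.25
position: [0.5234, -0.0794, 0.0403]
ee_rot: [-0.104, 0.995, -0.0, -0.002]
ft_force: [-11.9, -6.3, 5.1]
grip_width: 0.001
grasp_force: 6.4
```

Blocked at 13 N where the geometry says home (TCP 41 mm from the axis). I back off, rise and look.

```bash
python3 -m inch '[[[0.1,0,0],[0,0,0]],[[0.2,0,0],[0,0,0]],[[0.3,0,0],[0,0,0]],[[0.3,0,-0.2],[0,0,0]],[[0.3,0,-0.4],[0,0,0]],[[0.3,0,-0.6],[0,0,0]],[[0.3,0,-0.8],[0,0,0]],[[0.3,0,-1],[0,0,0]],[[0.3,0,-1],[0,0,0]],[[0.3,0,-1],[0,0,0]]]' 0.4
python3 -m inch '[[[0,0,-0.2],[0,0,0]],[[0,0,-0.4],[0,0,0]],[[0,0,-0.6],[0,0,0]],[[0,0,-0.8],[0,0,0]],[[0,0,-1],[0,0,0]],[[0.2,0,-1],[0,0,0]],[[0.4,0,-1],[0,0,0]],[[0.5,0,-1],[0,0,0]],[[0.5,0,-1],[0,0,0]],[[0.5,0,-1],[0,0,0]]]'
python3 - <<'E'
from h import *
c,im=snap("wrist","w3.png"); o=manip.get_obs(); print(o["joint_pos"].round(2))
C=np.array([.5635,-.0697]);e=np.array([.977,.213])
for n,r,z in(("seat top",0,.085),("backstop",.030,.066),("post",.094,.085)): print(n,w2pix(c,np.append(C+r*e,z)))
E
```

```text
clock: 18.25
position: [0.5022, -0.0825, 0.1208]
ee_rot: [-0.105, 0.994, 0.0, 0.0]
ft_force: [-0.3, -0.3, -0.6]
grip_width: 0.401
grasp_force: 0.0
clock: 19.25
position: [0.4634, -0.0908, 0.2007]
ee_rot: [-0.105, 0.994, 0.0, 0.0]
ft_force: [0.9, -0.1, 0.0]
grip_width: 0.398
grasp_force: 0.0
[-0.53 -0.01  0.63  1.92  0.01  1.23  1.88]
seat top [283.15231657 303.85260096]
backstop [283.20821292 316.72839487]
post [283.37264877 376.46110885]
```

View pics/w3.png

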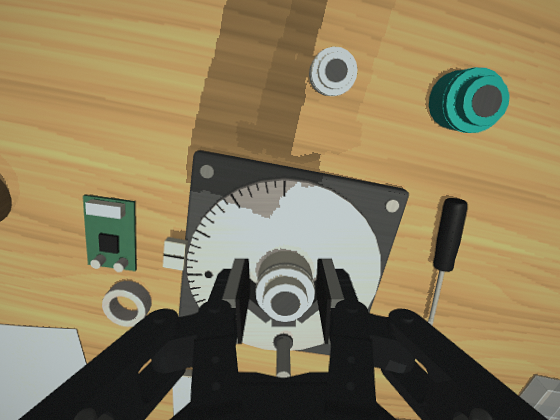

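The unit sits in the V: its hole is at (286,303), predicted home (283,304), and the post is at (283,375) as predicted. Next I move over the post to straddle it with open fingers.

```bash
python3 -m inch '[[[-0.15,0,0],[0,0,0]],[[-0.3,0,0],[0,0,0]],[[-0.45,0,0],[0,0,0]],[[-0.6,0,0],[0,0,0]],[[-0.75,0,0],[0,0,0]],[[-0.9,0,0],[0,0,0]],[[-1,0,0],[0,0,0]],[[-1,0,0],[0,0,0]],[[-1,0,0],[0,0,0]],[[-1,0,0],[0,0,0]]]'
python3 -m inch '[[[-0.15,0,0],[0,0,0]],[[-0.3,0,0],[0,0,0]],[[-0.45,0,0],[0,0,0]],[[-0.6,0,0],[0,0,0]],[[-0.75,0,0],[0,0,0]],[[-0.9,0,0],[0,0,0]],[[-1,0,0],[0,0,0]],[[-1,0,0],[0,0,0]],[[-1,0,0],[0,0,0]],[[-1,0,0],[0,0,0]]]'
python3 -m inch '[[[-0.15,0,0],[0,0,-0.1]],[[-0.3,0,0],[0,0,-0.2]],[[-0.45,0,0.1],[0,0,-0.29]],[[-0.45,0,0.25],[0,0,-0.29]],[[-0.45,0,0.4],[0,0,-0.29]],[[-0.45,0,0.55],[0,0,-0.29]],[[-0.45,0,0.7],[0,0,-0.29]],[[-0.45,0,0.8],[0,0,-0.29]],[[-0.45,0,0.8],[0,0,-0.29]],[[-0.45,0,0.8],[0,0,-0.29]]]'
python3 - <<'E'
from h import *
o=manip.get_obs(); print(o["joint_pos"].round(2)); t=R.from_quat(o["ee_rot"]).as_matrix()[:2,:2]
print(np.degrees(np.arctan2(-t[1,0],-t[0,0])), "to post in tool xy /0.08:",(np.array([.6554,-.0498])-o["position"][:2])@t/.08)
E
```

```text
clock: 20.3
position: [0.541, -0.0746, 0.2008]
ee_rot: [-0.105, 0.994, 0.0, -0.0]
ft_force: [-0.1, 0.1, 0.1]
grip_width: 0.399
grasp_force: 0.0
clock: 21.3
position: [0.6193, -0.0579, 0.2009]
ee_rot: [-0.105, 0.994, 0.0, -0.0]
ft_force: [0.3, 0.2, 0.6]
grip_width: 0.399
grasp_force: 0.0
clock: 22.3
position: [0.6548, -0.0502, 0.1371]
ee_rot: [-0.217, 0.976, -0.0, 0.0]
ft_force: [-0.0, -0.3, 0.7]
grip_width: 0.399
grasp_force: 0.0
[-0.39  0.51  0.55  1.51 -0.27  1.2   2.21]
25.10079960944455 to post in tool xy /0.08: [-0.00839862  0.00165513]
```

```bash
python3 -m inch '[[[0,0,0.15],[0,0,0]],[[0,0,0.3],[0,0,0]],[[0,0,0.45],[0,0,0]],[[0,0,0.6],[0,0,0]],[[0,0,0.7],[0,0,0]],[[0,0,0.8],[0,0,0]],[[0,0,0.9],[0,0,0]],[[0,0,1],[0,0,0]],[[0,0,1],[0,0,0]],[[0,0,1],[0,0,0]]]'
python3 - <<'E'
from h import *
# plan: TCP angle from 12.2; targets per call, heading after each call
C=np.array([.5635,-.0697]); o=manip.get_obs(); p=o["position"][:2]; h=25.1
for a0,a1,h1 in((12.2,25,28),(25,38,31),(38,50,34),(50,60,37)):
    x=-np.array([np.cos(np.radians(h)),np.sin(np.radians(h))]); y=np.array([x[1],-x[0]])  # z down
    t=np.c_[x,y]
    for a in((a0+a1)/2,a1):
        q=C+.094*np.array([np.cos(np.radians(a)),np.sin(np.radians(a))]); print(a,((q-p)@t/.08).round(3),"turn",-(h1-h)/45)
    p=q;h=h1
E
```

```text
clock: 23.3
position: [0.6548, -0.0502, 0.0569]
ee_rot: [-0.217, 0.976, 0.0, -0.0]
ft_force: [0.2, 0.5, -1.6]
grip_width: 0.399
grasp_force: 0.0
18.6 [-0.03  0.13] turn -0.06444444444444442
25 [-0.038  0.261] turn -0.06444444444444442
31.5 [0.001 0.133] turn -0.06666666666666667
38 [0.016 0.266] turn -0.06666666666666667
44.0 [0.021 0.121] turn -0.06666666666666667
50 [0.055 0.239] turn -0.06666666666666667
55.0 [0.033 0.097] turn -0.06666666666666667
60 [0.073 0.191] turn -0.06666666666666667
```

```bash
python3 -m inch '[[[-0.01,0.03,0],[0,0,-0.01]],[[-0.01,0.05,0],[0,0,-0.02]],[[-0.02,0.08,0],[0,0,-0.03]],[[-0.03,0.1,0],[0,0,-0.03]],[[-0.03,0.13,0],[0,0,-0.04]],[[-0.03,0.16,0],[0,0,-0.05]],[[-0.03,0.18,0],[0,0,-0.06]],[[-0.04,0.21,0],[0,0,-0.07]],[[-0.04,0.24,0],[0,0,-0.07]],[[-0.04,0.26,0],[0,0,-0.07]]]'
python3 -m inch '[[[0,0.03,0],[0,0,-0.01]],[[0,0.05,0],[0,0,-0.02]],[[0,0.08,0],[0,0,-0.03]],[[0,0.1,0],[0,0,-0.03]],[[0,0.13,0],[0,0,-0.04]],[[0,0.16,0],[0,0,-0.05]],[[0.01,0.18,0],[0,0,-0.06]],[[0.01,0.21,0],[0,0,-0.07]],[[0.01,0.24,0],[0,0,-0.07]],[[0.02,0.27,0],[0,0,-0.07]]]'
python3 -c "
from h import *
print(manip.get_obs()['joint_pos'].round(2))"
```

```text
clock: 24.3
position: [0.65, -0.0305, 0.0574]
ee_rot: [-0.244, 0.97, -0.001, 0.001]
ft_force: [5.9, -2.8, -1.9]
grip_width: 0.399
grasp_force: 2.5
clock: 25.3
position: [0.6386, -0.0121, 0.0577]
ee_rot: [-0.271, 0.963, -0.001, 0.002]
ft_force: [5.7, -1.5, -0.3]
grip_width: 0.399
grasp_force: 2.2
[-0.42  0.54  0.49  1.63 -0.28  1.04  2.27]
```

```bash
python3 -m inch '[[[0,0.02,0],[0,0,-0.01]],[[0.01,0.05,0],[0,0,-0.02]],[[0.01,0.07,0],[0,0,-0.03]],[[0.02,0.1,0],[0,0,-0.03]],[[0.02,0.12,0],[0,0,-0.04]],[[0.03,0.14,0],[0,0,-0.05]],[[0.03,0.17,0],[0,0,-0.06]],[[0.04,0.19,0],[0,0,-0.07]],[[0.05,0.22,0],[0,0,-0.07]],[[0.06,0.24,0],[0,0,-0.07]]]'
python3 -m inch '[[[0.01,0.02,0],[0,0,-0.01]],[[0.01,0.04,0],[0,0,-0.02]],[[0.02,0.06,0],[0,0,-0.03]],[[0.03,0.08,0],[0,0,-0.04]],[[0.03,0.1,0],[0,0,-0.05]],[[0.04,0.12,0],[0,0,-0.06]],[[0.05,0.14,0],[0,0,-0.07]],[[0.06,0.16,0],[0,0,-0.07]],[[0.07,0.18,0],[0,0,-0.07]],[[0.07,0.19,0],[0,0,-0.07]]]'
python3 - <<'E'
from h import *
c,im=snap("wrist","w4.png"); print(manip.get_obs()['joint_pos'].round(2))
c2,im2=snap("top","top4.png")
a=cv2.resize(im2[155:275,250:400],None,fx=2.6,fy=2.6,interpolation=cv2.INTER_CUBIC)
b=np.zeros((420,800,3),np.uint8); b[:,:410]=im[:,75:485]; b[:312,410:]=a[:,:390]
cv2.imwrite("pics/w4b.png",b[:,:,::-1])
E
```

```text
clock: 26.3
position: [0.623, 0.0025, 0.0568]
ee_rot: [-0.297, 0.955, 0.0, 0.0]
ft_force: [4.7, -1.2, 1.0]
grip_width: 0.399
grasp_force: 1.9
clock: 27.3
position: [0.6096, 0.0116, 0.0569]
ee_rot: [-0.323, 0.946, 0.0, -0.0]
ft_force: [3.3, -2.7, 0.0]
grip_width: 0.399
grasp_force: 1.8
[-0.46  0.48  0.47  1.71 -0.25  1.01  2.32]
```

View pics/w4b.png

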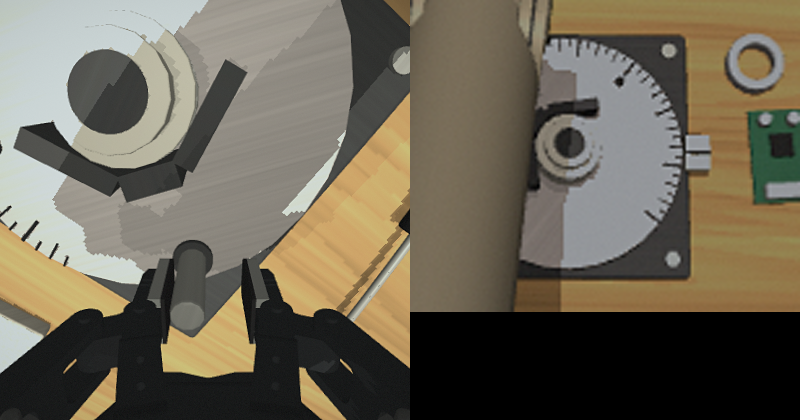

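The combined view shows the unit home between the flanks, and the zero dot (619,82) and index (698,153) clear in the top camera. I measure the reading with a polar unwrap about the axis.

```bash
cat > rd.py <<'E'
from h import *
from scipy.signal import find_peaks
import sys
def read(fn):
    c=cam("top"); g=cv2.imread(fn,0).astype(np.float32); C=np.array([.5640,-.0698])
    th=np.arange(-180,20,.25)
    def prof(r0,r1):
        m=np.array([[w2pix(c,[C[0]+r*np.cos(np.radians(t)),C[1]+r*np.sin(np.radians(t)),.03]) for t in th] for r in np.linspace(r0,r1,7)],np.float32)
        return cv2.remap(g,m[...,0],m[...,1],cv2.INTER_CUBIC).mean(0)
    a=prof(.104,.108); l=prof(.094,.097); i=prof(.114,.124); d=prof(.082,.088)
    k=(th>-105)&(th<-70); j=np.where(k)[0]; s=j[(th[j]>-94)&(th[j]<-84)]
    w=np.clip(np.median(i[s])-i[s],0,None)**2; print("index",(w@th[s]/w.sum()).round(2))
    pk,_=find_peaks(-a,prominence=12); print("lines",th[pk])
    pl,pr=find_peaks(-l,prominence=12); print("long",list(zip(th[pl],pr["prominences"].round())))
    pd,pr=find_peaks(-d,prominence=12); print("dot",list(zip(th[pd],pr["prominences"].round())))
for f in sys.argv[1:]: print(f); read(f)
E
python3 rd.py pics/top0.png pics/top4.png
```

```text
pics/top0.png
index -88.71
lines [-168.   -163.5  -158.5  -153.25 -148.25 -143.5  -138.25 -133.25 -128.25
 -123.25 -118.25 -113.5  -108.5  -103.5   -98.    -93.5   -88.5   -83.25
  -78.    -73.5   -68.    -63.25  -58.25  -53.    -48.25  -43.25  -38.
  -33.25    5.75   13.75]
long [(np.float64(-168.25), np.float64(91.0)), (np.float64(-158.0), np.float64(19.0)), (np.float64(-138.25), np.float64(88.0)), (np.float64(-127.5), np.float64(14.0)), (np.float64(-108.25), np.float64(110.0)), (np.float64(-98.75), np.float64(20.0)), (np.float64(-78.25), np.float64(127.0)), (np.float64(-58.5), np.float64(13.0)), (np.float64(-48.0), np.float64(118.0)), (np.float64(6.5), np.float64(107.0))]
dot [(np.float64(-77.75), np.float64(127.0)), (np.float64(9.75), np.float64(116.0))]
pics/top4.png
index -88.71
lines [-126.   -120.75 -115.75 -111.   -106.25 -100.75  -95.5   -91.25  -86.
  -80.5   -76.25  -71.    -65.75  -61.    -56.    -50.75  -45.75  -41.
  -35.75  -30.5   -25.75  -20.75  -16.    -10.5    -6.     -1.      4.25
   10.25]
long [(np.float64(-126.0), np.float64(112.0)), (np.float64(-115.75), np.float64(21.0)), (np.float64(-96.0), np.float64(115.0)), (np.float64(-85.75), np.float64(16.0)), (np.float64(-75.5), np.float64(14.0)), (np.float64(-66.0), np.float64(131.0)), (np.float64(-56.25), np.float64(22.0)), (np.float64(-45.25), np.float64(14.0)), (np.float64(-35.75), np.float64(121.0)), (np.float64(-15.75), np.float64(16.0)), (np.float64(-5.75), np.float64(102.0)), (np.float64(4.75), np.float64(16.0))]
dot [(np.float64(-36.0), np.float64(139.0)), (np.float64(16.75), np.float64(20.0))]
```

Start reading was 10.5°; it is now 52.8°. I go about 6.5° further, then re-measure.

```bash
python3 -m inch '[[[0.01,0.02,0],[0,0,-0.03]],[[0.02,0.04,0],[0,0,-0.05]],[[0.03,0.06,0],[0,0,-0.07]],[[0.04,0.08,0],[0,0,-0.1]],[[0.05,0.1,0],[0,0,-0.12]],[[0.06,0.11,0],[0,0,-0.14]],[[0.06,0.12,0],[0,0,-0.145]],[[0.06,0.12,0],[0,0,-0.145]],[[0.06,0.12,0],[0,0,-0.145]],[[0.06,0.12,0],[0,0,-0.145]]]'
python3 -c "
from h import *
snap('top','top5.png'); print(manip.get_obs()['joint_pos'].round(2))"; python3 rd.py pics/top5.png
```

```text
clock: 28.4
position: [0.6, 0.0162, 0.0569]
ee_rot: [-0.376, 0.926, 0.0, -0.0]
ft_force: [0.8, -1.3, 1.3]
grip_width: 0.401
grasp_force: 0.9
[-0.46  0.46  0.45  1.73 -0.23  1.    2.41]
pics/top5.png
index -88.72
lines [-136.5  -119.25 -114.5  -109.25 -104.5   -99.25  -94.    -89.25  -84.5
  -79.25  -74.    -69.25  -64.    -59.25  -54.25  -49.25  -44.25  -39.25
  -34.25  -29.25  -24.25  -19.25  -14.5    -9.     -3.75    1.25    5.75
   11.     14.  ]
long [(np.float64(-119.5), np.float64(111.0)), (np.float64(-98.75), np.float64(20.0)), (np.float64(-89.0), np.float64(108.0)), (np.float64(-69.5), np.float64(30.0)), (np.float64(-59.0), np.float64(99.0)), (np.float64(-49.0), np.float64(27.0)), (np.float64(-29.0), np.float64(116.0)), (np.float64(-8.5), np.float64(28.0)), (np.float64(1.0), np.float64(89.0)), (np.float64(16.0), np.float64(71.0))]
dot [(np.float64(-30.25), np.float64(140.0))]
```

```bash
python3 -m inch '[[[0,0.005,0],[0,0,0]],[[0.005,0.01,0],[0,0,0]],[[0.005,0.015,0],[0,0,0]],[[0.005,0.015,0],[0,0,0]],[[0.005,0.015,0],[0,0,0]],[[0.005,0.015,0],[0,0,0]],[[0.005,0.015,0],[0,0,0]],[[0.005,0.015,0],[0,0,0]],[[0.005,0.015,0],[0,0,0]],[[0.005,0.015,0],[0,0,0]]]'
python3 -c "
from h import *
snap('top','top6.png')"; python3 rd.py pics/top6.png
```

```text
clock: 29.45
position: [0.5991, 0.0168, 0.0569]
ee_rot: [-0.377, 0.926, 0.0, 0.0]
ft_force: [3.8, -1.6, -1.1]
grip_width: 0.397
grasp_force: 1.7
pics/top6.png
index -88.71
lines [-118.75 -113.75 -108.75 -103.5   -98.5   -94.    -88.5   -83.25  -78.75
  -73.5   -68.75  -63.5   -58.5   -53.5   -48.75  -43.75  -38.5   -33.5
  -28.75  -23.5   -18.75  -13.25   -8.75   -3.75    1.75    6.75   11.25
   14.  ]
long [(np.float64(-118.75), np.float64(107.0)), (np.float64(-109.25), np.float64(13.0)), (np.float64(-98.75), np.float64(16.0)), (np.float64(-88.5), np.float64(126.0)), (np.float64(-68.75), np.float64(19.0)), (np.float64(-58.5), np.float64(122.0)), (np.float64(-49.0), np.float64(19.0)), (np.float64(-38.75), np.float64(22.0)), (np.float64(-28.5), np.float64(97.0)), (np.float64(-8.5), np.float64(28.0)), (np.float64(1.75), np.float64(94.0)), (np.float64(16.75), np.float64(80.0))]
dot [(np.float64(-28.25), np.float64(134.0))]
```

The reading is 60.1°. I centre the fingers clear of the post, rise and check.

```bash
python3 -m inch '[[[0,-0.04,0],[0,0,0]],[[0,-0.08,0],[0,0,0]],[[0,-0.08,0],[0,0,0]],[[0,-0.08,-0.15],[0,0,0]],[[0,-0.08,-0.3],[0,0,0]],[[0,-0.08,-0.5],[0,0,0]],[[0,-0.08,-0.7],[0,0,0]],[[0,-0.08,-0.9],[0,0,0]],[[0,-0.08,-1],[0,0,0]],[[0,-0.08,-1],[0,0,0]]]'
python3 -m inch '[[[0,0.1,-0.2],[0,0,0]],[[0,0.25,-0.4],[0,0,0]],[[0,0.4,-0.6],[0,0,0]],[[0,0.55,-0.8],[0,0,0]],[[0,0.7,-1],[0,0,0]],[[0,0.85,-1],[0,0,0]],[[0,1,-1],[0,0,0]],[[0,1,-1],[0,0,0]],[[0,1,-1],[0,0,0]],[[0,1,-1],[0,0,0]]]'
python3 - <<'E'
from h import *
c,im=snap("top","top7.png")
cv2.imwrite("pics/crop7.png",cv2.resize(im[155:275,250:400,::-1],None,fx=5,fy=5,interpolation=cv2.INTER_CUBIC))
# predicted home unit-top centre in crop pixels
print((w2pix(c,[.5637,-.0697,.085])-[250,155])*5+2)
E
python3 rd.py pics/top7.png
```

```text
clock: 30.5
position: [0.6044, 0.0123, 0.1388]
ee_rot: [-0.377, 0.926, -0.0, 0.001]
ft_force: [-0.5, -0.5, 0.4]
grip_width: 0.404
grasp_force: 0.0
clock: 31.5
position: [0.5477, 0.0689, 0.2164]
ee_rot: [-0.376, 0.927, -0.0, -0.0]
ft_force: [0.2, -0.2, 0.3]
grip_width: 0.4
grasp_force: 0.0
[306.31767685 270.82747473]
pics/top7.png
index -88.71
lines [-118.75 -113.75 -108.75 -103.5   -98.5   -94.    -88.5   -83.25  -78.75
  -73.5   -68.75  -63.5   -58.5   -53.5   -48.75  -43.5   -38.5   -33.5
  -28.75  -23.5   -18.75  -13.25   -8.75   -3.75    1.75    6.75   11.25
   16.5 ]
long [(np.float64(-118.5), np.float64(112.0)), (np.float64(-109.25), np.float64(12.0)), (np.float64(-98.75), np.float64(17.0)), (np.float64(-88.5), np.float64(128.0)), (np.float64(-68.75), np.float64(17.0)), (np.float64(-58.5), np.float64(120.0)), (np.float64(-49.0), np.float64(18.0)), (np.float64(-38.75), np.float64(21.0)), (np.float64(-28.5), np.float64(94.0)), (np.float64(-8.5), np.float64(27.0)), (np.float64(1.75), np.float64(91.0))]
dot [(np.float64(-28.25), np.float64(133.0))]
```

View pics/crop7.png

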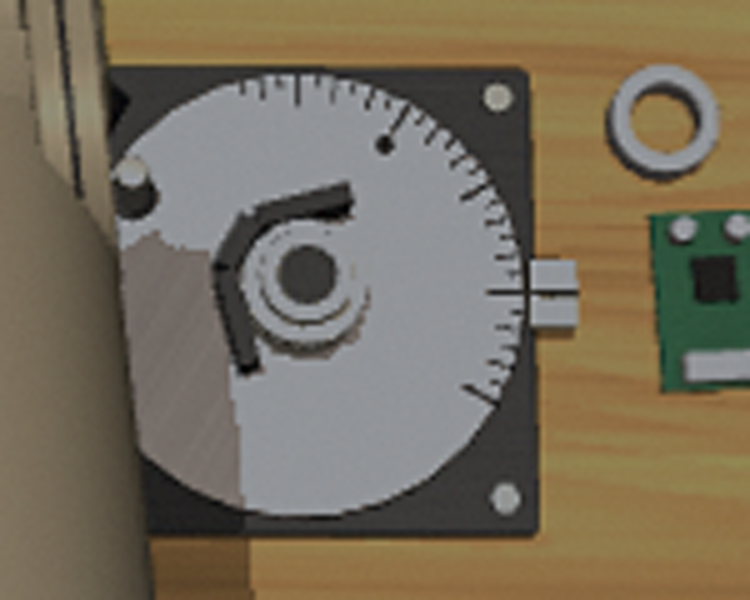

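```bash
python3 - <<'E'
from h import *
from scipy.optimize import least_squares
c=cam("top")
def blob(fn,u,v,z,r=5,thr=None):
    g=cv2.imread(fn,0).astype(float); y,x=np.mgrid[int(v)-r:int(v)+r+1,int(u)-r:int(u)+r+1]
    s=g[y,x]; w=np.clip(thr-s,0,None); return pix2w(c,(w*x).sum()/w.sum(),(w*y).sum()/w.sum(),z)[:2]
f0,f7="pics/top0.png","pics/top7.png"
d0=blob(f0,344,207,.03,3,130); d4=blob("pics/top4.png",330.4,186.5,.03,3,130); d7=blob(f7,327,184,.03,3,130)
h0=blob(f0,306.4,229.6,.085,6,100); h7=blob(f7,311.4,209.6,.085,6,100)
def rot(a): a=np.radians(a); return np.array([[np.cos(a),-np.sin(a)],[np.sin(a),np.cos(a)]])
C=least_squares(lambda C:np.r_[C+rot(49.6)@(d0-C)-d7,C+rot(42.3)@(d0-C)-d4],[.564,-.07]).x
e=rot(61.5)
print("C",C,"r",[np.hypot(*(d-C)) for d in(d0,d4,d7)],"hole7 in disc axes mm",(h7-C)@e*1e3,h0)
E
```

```text
C [ 0.56405334 -0.06990856] r [np.float64(0.08527801504598442), np.float64(0.08547412893155057), np.float64(0.08510838547176287)] hole7 in disc axes mm [-1.31803637  1.45932458] [ 0.5137947  -0.05977294]
```

```bash
python3 - <<'E'
from h import *
def circ(fn,u,v,r,thr):
    g=cv2.imread(fn,0); m=(g<thr).astype(np.uint8)
    n,l,s,ce=cv2.connectedComponentsWithStats(m); k=l[int(v),int(u)]
    cn,_=cv2.findContours((l==k).astype(np.uint8),cv2.RETR_EXTERNAL,cv2.CHAIN_APPROX_NONE); h=cv2.convexHull(max(cn,key=cv2.contourArea))
    return cv2.fitEllipse(h)
for fn,u,v,t in(("pics/w4.png",160,90,(60,75,90,110)),("pics/w3.png",286,303,(60,75,90,110)),("pics/top7.png",311,209.6,(60,75,90,110)),("pics/top4.png",311,210,(60,75,90,110))):
    for th in t:
        try: e=circ(fn,u,v,0,th); print(fn,th,np.round(e[0],2),np.round(e[1],1))
        except Exception as x: print(fn,th,"fail")
E
```

```text
pics/w4.png 60 fail
pics/w4.png 75 fail
pics/w4.png 90 [182.31  91.49] [78.4 85.4]
pics/w4.png 110 [182.4   91.48] [79.  85.9]
pics/w3.png 60 fail
pics/w3.png 75 fail
pics/w3.png 90 [285.13 303.27] [23.4 28. ]
pics/w3.png 110 [284.95 303.33] [23.8 28.5]
pics/top7.png 60 [311.24 209.33] [10.1 10.9]
pics/top7.png 75 [311.14 209.49] [10.7 11.1]
pics/top7.png 90 [310.95 209.57] [11.  11.3]
pics/top7.png 110 [310.91 209.4 ] [12. 12.]
pics/top4.png 60 [310.94 209.46] [10.5 11. ]
pics/top4.png 75 [310.8  209.59] [11.1 11.2]
pics/top4.png 90 [310.64 209.43] [11.4 11.7]
pics/top4.png 110 [310.65 209.53] [11.5 11.9]
```

```bash
python3 - <<'E'
from h import *
p=manip.camera_params("wrist"); f=210/np.tan(np.radians(p["fov_y"])/2)
def wc(pos,q):
    T=np.eye(4);T[:3,:3]=R.from_quat(q).as_matrix();T[:3,3]=pos; return p,f,T@np.array(p["T_tool_cam"])
w3=wc([.4634,-.0908,.2007],[-.105,.994,0,0]); w4=wc([.6096,.0116,.0569],[-.323,.946,0,0]); t=cam("top")
C=np.array([.56405,-.0699])
def show(n,c,u,v,z,ang):
    P=pix2w(c,u,v,z)[:2]-C; a=np.radians(ang); e=np.array([[np.cos(a),-np.sin(a)],[np.sin(a),np.cos(a)]])
    print(n,"world mm",(P*1e3).round(2),"disc mm",(P@e*1e3).round(2))
for z in(.075,.085):
    show("w3",w3,285.0,303.3,z,11.9); show("w4",w4,182.35,91.5,z,54.1); show("top7",t,310.95,209.45,z,61.5); show("top4",t,310.7,209.5,z,54.1)
show("post w4",w4,75+187,316,.085,54.1); show("post w3",w3,283,375,.085,11.9)
show("post top7",t,250+132/5,155+170/5,.085,61.5); show("bs top7",t,250+229/5,155+238/5,.066,61.5)
print("cams",w3[2][:3,3],w4[2][:3,3])
E
```

```text
w3 world mm [4.93 3.27] disc mm [5.5  2.18]
w4 world mm [-0.58 -2.2 ] disc mm [-2.12 -0.82]
top7 world mm [-0.07 -0.61] disc mm [-0.57 -0.22]
top4 world mm [-0.21 -0.02] disc mm [-0.14  0.16]
w3 world mm [-2.1   1.68] disc mm [-1.71  2.08]
w4 world mm [-2.23  0.34] disc mm [-1.03  2.  ]
top7 world mm [-1.97 -0.03] disc mm [-0.96  1.71]
top4 world mm [-2.1   0.55] disc mm [-0.79  2.03]
post w4 world mm [54.7 76.4] disc mm [93.96  0.49]
post w3 world mm [88.68 19.2 ] disc mm [90.73  0.5 ]
post top7 world mm [44.49 81.78] disc mm [ 9.31e+01 -8.00e-02]
bs top7 world mm [17.12 35.07] disc mm [38.99  1.69]
cams [ 0.38081018 -0.10908254  0.34275672] [ 0.54305721 -0.04062439  0.19895672]
```

Numbers for the hole are within the calibration error but don't settle whether it is fully home. I use the last picture for a close overlay: the unit's 60 mm circle (centred on the measured hole) against the V's edges in the near-vertical wrist view.

```bash
python3 - <<'E'
from h import *
p=manip.camera_params("wrist"); f=210/np.tan(np.radians(p["fov_y"])/2)
T=np.eye(4);T[:3,:3]=R.from_quat([-.323,.946,0,0]).as_matrix();T[:3,3]=[.6096,.0116,.0569]; c=(p,f,T@np.array(p["T_tool_cam"]))
g=cv2.imread("pics/w4.png")[20:220,75:335]; g=cv2.resize(g,None,fx=3,fy=3,interpolation=cv2.INTER_CUBIC)
g=np.clip(g.astype(float)*1.3+15,0,255).astype(np.uint8)
H=pix2w(c,182.35,91.5,.085)[:2]
def px(x,y,z): return tuple(int(k) for k in ((w2pix(c,[x,y,z])-[75,20])*3+1))
for r,z,col in((.030,.066,(0,255,0)),(.022,.085,(255,0,255))):
    for a in np.radians(np.arange(0,360,4)): cv2.circle(g,px(H[0]+r*np.cos(a),H[1]+r*np.sin(a),z),1,col,-1)
# V inner edges at top if unit home at H: disc x at 54.1 deg
a=np.radians(54.1); E=np.array([[np.cos(a),-np.sin(a)],[np.sin(a),np.cos(a)]])
k=.03*2**.5
for A,B in(((.030,.0124),(-.0025,.0449)),((.030,-.0124),(-.0025,-.0449)),((.030,.0124),(.030,-.0124))):
    for s in np.linspace(0,1,25): q=H+E@(np.array(A)*(1-s)+np.array(B)*s); cv2.circle(g,px(q[0],q[1],.066),1,(0,0,255),-1)
cv2.imwrite("pics/w4z.png",g)
E
```

```text
(no output)
```

View pics/w4z.png

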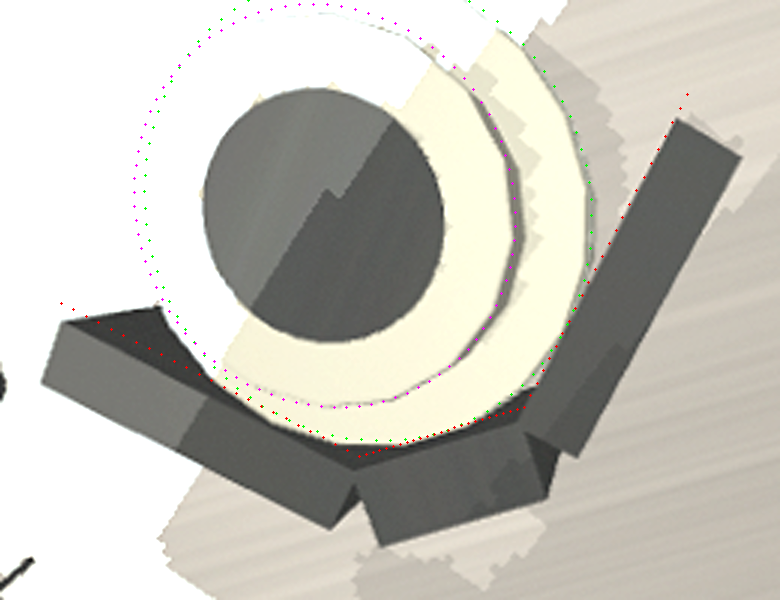

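The overlay shows the unit touching only the right (disc +y) flank, with gaps of about 2 mm at the left flank and 1 mm at the back stop. It is not fully home. To keep the order, I turn the disc back, reseat the unit and turn again. First back onto the post.

```bash
python3 -m inch '[[[0,-0.15,0.1],[0,0,0]],[[0,-0.3,0.25],[0,0,0]],[[0,-0.5,0.4],[0,0,0]],[[0,-0.7,0.55],[0,0,0]],[[0,-0.85,0.7],[0,0,0]],[[0,-1,0.85],[0,0,0]],[[0,-1,1],[0,0,0]],[[0,-1,1],[0,0,0]],[[0,-1,1],[0,0,0]],[[0,-1,1],[0,0,0]]]'
python3 -m inch '[[[0,0,0.2],[0,0,0]],[[0,0,0.4],[0,0,0]],[[0,0,0.6],[0,0,0]],[[0,0,0.8],[0,0,0]],[[0,0,0.95],[0,0,0]],[[0,0,1],[0,0,0]],[[0,0,1],[0,0,0]],[[0,0,1],[0,0,0]],[[0,0,1],[0,0,0]],[[0,0,1],[0,0,0]]]'
cat > plan.py <<'E'
from h import *
import sys
C=np.array([.5640,-.0699]); o=manip.get_obs(); p=o["position"][:2]; t=R.from_quat(o["ee_rot"]).as_matrix()[:2,:2]
h=np.degrees(np.arctan2(-t[1,0],-t[0,0])); d=p-C
print("z",o["position"][2],"h",h,"ang",np.degrees(np.arctan2(d[1],d[0])),"r",np.hypot(*d))
def plan(steps,p=p,h=h):
    for a0,a1,h1 in steps:
        x=-np.array([np.cos(np.radians(h)),np.sin(np.radians(h))]); t=np.c_[x,[x[1],-x[0]]]
        for a in(a0+(a1-a0)/3,a0+(a1-a0)*2/3,a1):
            q=C+.094*np.array([np.cos(np.radians(a)),np.sin(np.radians(a))]); print(round(a,1),((q-p)@t/.08).round(3),"turn",round(-(h1-h)/45,3))
        p=q;h=h1
E
python3 -c "
from plan import *
plan([(63,44,38),(44,25,31),(25,7,25)])"
```

```text
clock: 32.55
position: [0.6037, 0.0128, 0.1375]
ee_rot: [-0.377, 0.926, 0.0, 0.0]
ft_force: [-0.3, 0.9, -0.4]
grip_width: 0.407
grasp_force: 0.0
clock: 33.55
position: [0.6039, 0.0122, 0.0575]
ee_rot: [-0.377, 0.926, -0.0, 0.0]
ft_force: [-0.1, 0.1, 0.7]
grip_width: 0.396
grasp_force: 0.0
z 0.05747639268934068 h 44.23902506231771 ang 64.06556161921542 r 0.09130033004031704
56.7 [-0.074 -0.134] turn 0.139
50.3 [-0.095 -0.262] turn 0.139
44 [-0.101 -0.392] turn 0.139
37.7 [-0.006 -0.13 ] turn 0.156
31.3 [ 0.002 -0.259] turn 0.156
25 [ 0.024 -0.387] turn 0.156
19.0 [ 0.019 -0.121] turn 0.133
13.0 [ 0.051 -0.24 ] turn 0.133
7 [ 0.095 -0.355] turn 0.133
```

```bash
python3 -m inch '[[[-0.03,-0.04,0],[0,0,0.02]],[[-0.05,-0.08,0],[0,0,0.04]],[[-0.07,-0.13,0],[0,0,0.05]],[[-0.08,-0.17,0],[0,0,0.07]],[[-0.09,-0.22,0],[0,0,0.09]],[[-0.09,-0.26,0],[0,0,0.1]],[[-0.1,-0.3,0],[0,0,0.12]],[[-0.1,-0.33,0],[0,0,0.13]],[[-0.1,-0.36,0],[0,0,0.14]],[[-0.1,-0.39,0],[0,0,0.14]]]'
python3 -m inch '[[[0,-0.04,0],[0,0,0.02]],[[0,-0.08,0],[0,0,0.04]],[[0,-0.12,0],[0,0,0.06]],[[0,-0.16,0],[0,0,0.07]],[[0,-0.2,0],[0,0,0.09]],[[0,-0.24,0],[0,0,0.1]],[[0,-0.28,0],[0,0,0.12]],[[0.01,-0.32,0],[0,0,0.14]],[[0.02,-0.35,0],[0,0,0.15]],[[0.02,-0.39,0],[0,0,0.16]]]'
python3 -m inch '[[[0,-0.04,0],[0,0,0.02]],[[0.01,-0.08,0],[0,0,0.04]],[[0.02,-0.12,0],[0,0,0.05]],[[0.03,-0.16,0],[0,0,0.07]],[[0.04,-0.2,0],[0,0,0.09]],[[0.05,-0.24,0],[0,0,0.1]],[[0.06,-0.28,0],[0,0,0.12]],[[0.08,-0.32,0],[0,0,0.13]],[[0.1,-0.355,0],[0,0,0.13]],[[0.1,-0.355,0],[0,0,0.13]]]'
python3 -c "
from plan import *
snap('top','top8.png')"; python3 rd.py pics/top8.png|grep -v lines
```

```text
clock: 34.55
position: [0.6316, -0.0025, 0.0569]
ee_rot: [-0.325, 0.946, 0.001, 0.001]
ft_force: [0.1, 7.2, 0.3]
grip_width: 0.395
grasp_force: 2.8
clock: 35.55
position: [0.6494, -0.0288, 0.0568]
ee_rot: [-0.265, 0.964, 0.001, 0.0]
ft_force: [-0.7, 4.8, 0.9]
grip_width: 0.401
grasp_force: 2.2
clock: 36.55
position: [0.657, -0.0587, 0.0569]
ee_rot: [-0.215, 0.977, 0.0, 0.0]
ft_force: [1.2, 2.3, 0.8]
grip_width: 0.4
grasp_force: 0.9
z 0.05685418902415505 h 24.867228768146692 ang 6.848627915650761 r 0.09364899132833134
pics/top8.png
index -88.71
 -128.   -123.25 -118.25 -113.   -108.   -103.25  -98.    -93.25  -88.5
  -83.25  -77.75  -73.    -68.    -63.    -58.    -53.    -48.    -43.
  -38.    -33.    -27.75]
long [(np.float64(-176.25), np.float64(21.0)), (np.float64(-168.0), np.float64(83.0)), (np.float64(-158.0), np.float64(17.0)), (np.float64(-138.0), np.float64(102.0)), (np.float64(-127.75), np.float64(15.0)), (np.float64(-108.25), np.float64(117.0)), (np.float64(-98.75), np.float64(22.0)), (np.float64(-78.0), np.float64(125.0)), (np.float64(-68.25), np.float64(14.0)), (np.float64(-47.75), np.float64(82.0)), (np.float64(-37.75), np.float64(27.0)), (np.float64(-29.25), np.float64(61.0))]
dot [(np.float64(-174.0), np.float64(22.0)), (np.float64(-77.75), np.float64(134.0)), (np.float64(-31.5), np.float64(60.0))]
```

```bash
python3 -m inch '[[[0,0.1,0],[0,0,0]],[[0,0.1,-0.3],[0,0,0]],[[0,0.1,-0.6],[0,0,0]],[[0.1,0.1,-0.7],[0,0,0]],[[0.3,0.15,-0.7],[0,0,0]],[[0.5,0.2,-0.7],[0,0,0]],[[0.65,0.23,-0.7],[0,0,0]],[[0.8,0.26,-0.7],[0,0,0]],[[0.9,0.28,-0.7],[0,0,0]],[[1,0.29,-0.7],[0,0,0]]]'
python3 -m inch '[[[0.2,0.06,0],[0,0,0]],[[0.4,0.12,0],[0,0,0]],[[0.6,0.18,0],[0,0,0]],[[0.75,0.21,0],[0,0,0.1]],[[0.82,0.23,0],[0,0,0.2]],[[0.82,0.23,0.2],[0,0,0.29]],[[0.82,0.23,0.45],[0,0,0.29]],[[0.82,0.23,0.7],[0,0,0.29]],[[0.82,0.23,0.9],[0,0,0.29]],[[0.82,0.23,0.9],[0,0,0.29]]]' 0 20
python3 -c "
from plan import *
print((C-p)@t)"
```

```text
clock: 37.6
position: [0.5734, -0.0715, 0.1126]
ee_rot: [-0.215, 0.977, 0.0, -0.0]
ft_force: [0.7, -0.3, 0.5]
grip_width: 0.4
grasp_force: 0.0
clock: 38.6
position: [0.5054, -0.0823, 0.039]
ee_rot: [-0.103, 0.995, -0.0, -0.002]
ft_force: [0.4, 0.7, -0.9]
grip_width: -0.001
grasp_force: 0.0
z 0.03904673731545284 h 11.839491126633476 ang -168.08444167184405 r 0.05990182148328154
[-5.99013983e-02  7.95655284e-05]
```

```bash
python3 -m inch '[[[-0.06,0.02,0],[0,0,0]],[[-0.12,0.02,0],[0,0,0]],[[-0.17,0.02,0],[0,0,0]],[[-0.2,0.02,0],[0,0,0]],[[-0.22,0.02,0],[0,0,0]],[[-0.23,0.01,0],[0,0,0]],[[-0.235,0,0],[0,0,0]],[[-0.24,-0.01,0],[0,0,0]],[[-0.245,-0.02,0],[0,0,0]],[[-0.25,-0.03,0],[0,0,0]]]'
python3 -c "
from plan import *
f=o['ft_force'][:2]@t
print('TCP rel C disc',((p-C)@t*[-1000,1000]).round(2),'force on tool disc',f*[-1,1])"
```

```text
clock: 39.6
position: [0.525, -0.0804, 0.0403]
ee_rot: [-0.103, 0.995, 0.001, -0.002]
ft_force: [-10.0, 1.7, 3.3]
grip_width: 0.002
grasp_force: 4.8
z 0.040272837467229566 h 11.82248774764123 ang -164.98205245213612 r 0.04041736633432908
TCP rel C disc [-40.35  -2.25] force on tool disc [-9.47705432  3.7407028 ]
```

It moved 1.3 mm deeper than before at lower force, which matches the gap seen. One small wiggle while pressing, then I back off and go to the post.

```bash
python3 -m inch '[[[-0.005,-0.01,0],[0,0,0]],[[-0.01,-0.01,0],[0,0,0]],[[-0.01,0,0],[0,0,0]],[[-0.01,0.01,0],[0,0,0]],[[-0.015,0.02,0],[0,0,0]],[[-0.015,0.03,0],[0,0,0]],[[-0.015,0.02,0],[0,0,0]],[[-0.015,0.02,0],[0,0,0]],[[-0.015,0.02,0],[0,0,0]],[[-0.015,0.02,0],[0,0,0]]]'
python3 -c "
from plan import *
f=o['ft_force'][:2]@t
print('TCP rel C disc',((p-C)@t*[-1000,1000]).round(2),'force on tool disc',f*[-1,1])"
python3 -m inch '[[[0.15,0,0],[0,0,0]],[[0.25,0,0],[0,0,-0.1]],[[0.25,0,-0.3],[0,0,-0.2]],[[0.25,0,-0.6],[0,0,-0.29]],[[0.25,0,-0.9],[0,0,-0.29]],[[0.2,0,-0.95],[0,0,-0.29]],[[0.2,0,-0.95],[0,0,-0.29]],[[0.2,0,-0.95],[0,0,-0.29]],[[0.2,0,-0.95],[0,0,-0.29]],[[0.2,0,-0.95],[0,0,-0.29]]]' 0.4
python3 - <<'E'
from plan import *
c,im=snap("wrist","w9.png")
g=cv2.cvtColor(im,cv2.COLOR_RGB2GRAY); a=np.radians(12)
print(o["position"],o["ee_rot"])
print("seat pix",w2pix(c,[C[0],C[1],.085]),"post delta tool/.08",(C+.094*np.array([np.cos(a),np.sin(a)])-p)@t/.08)
E
```

```text
clock: 40.6
position: [0.525, -0.0807, 0.04]
ee_rot: [-0.102, 0.995, -0.0, -0.003]
ft_force: [-10.8, -6.7, 1.5]
grip_width: 0.001
grasp_force: 5.8
z 0.04002946424523085 h 11.71573149141564 ang -164.54481563101953 r 0.0404482513387991
TCP rel C disc [-40.36  -2.64] force on tool disc [-11.9461412   -4.32411972]
clock: 41.6
position: [0.5117, -0.082, 0.1161]
ee_rot: [-0.215, 0.977, 0.0, -0.001]
ft_force: [1.2, -0.6, 0.4]
grip_width: 0.4
grasp_force: 0.0
z 0.11606079401273539 h 24.885100287645546 ang -167.01264565461878 r 0.05362988393417341
[ 0.51174199 -0.08195257  0.11606079] [-2.15460401e-01  9.76512328e-01  4.98759718e-05 -6.96908701e-04]
seat pix [267.12114322 318.64213817] post delta tool/.08 [-1.80138294 -0.40022807]
```

```bash
python3 - <<'E'
from plan import *
c=cam("wrist"); g=cv2.imread("pics/w9.png",0)
for th in(80,90,105):
    n,l,s,ce=cv2.connectedComponentsWithStats((g<th).astype(np.uint8)); k=[i for i in range(1,n) if np.hypot(*(ce[i]-[267,318]))<40 and 150<s[i,4]<6000]
    for i in k:
        cn,_=cv2.findContours((l==i).astype(np.uint8),0,cv2.CHAIN_APPROX_NONE); e=cv2.fitEllipse(cv2.convexHull(cn[0]))
        a=np.radians(12); P=pix2w(c,*e[0],.085)[:2]-C; E=np.array([[np.cos(a),-np.sin(a)],[np.sin(a),np.cos(a)]])
        print(th,np.round(e[0],1),np.round(e[1],1),"disc mm",(P@E*1e3).round(2))
E
```

```text
z 0.11621477382704451 h 24.884659242821417 ang -166.98805033338445 r 0.05352251048169563
80 [268.2 318.5] [33.5 40.7] disc mm [0.01 0.66]
90 [268.1 318.5] [33.8 41. ] disc mm [0.01 0.63]
105 [268.1 318.6] [34.2 41.4] disc mm [0.05 0.62]
```

The hole now measures (0.0, 0.65) mm from the seat in disc axes (same method gave (-1.7, 2.1) before), so the unit is home. Back to the post.

```bash
python3 -m inch '[[[-0.15,-0.03,0],[0,0,0]],[[-0.3,-0.06,0],[0,0,0]],[[-0.45,-0.09,0],[0,0,0]],[[-0.6,-0.13,0],[0,0,0]],[[-0.75,-0.16,0],[0,0,0]],[[-0.9,-0.2,0],[0,0,0]],[[-1,-0.22,0],[0,0,0]],[[-1,-0.22,0],[0,0,0]],[[-1,-0.22,0],[0,0,0]],[[-1,-0.22,0],[0,0,0]]]'
python3 -m inch '[[[-0.2,-0.05,0],[0,0,0]],[[-0.4,-0.1,0],[0,0,0]],[[-0.6,-0.15,0],[0,0,0]],[[-0.8,-0.18,0],[0,0,0]],[[-0.8,-0.18,0],[0,0,0]],[[-0.8,-0.18,0.2],[0,0,0]],[[-0.8,-0.18,0.4],[0,0,0]],[[-0.8,-0.18,0.6],[0,0,0]],[[-0.8,-0.18,0.74],[0,0,0]],[[-0.8,-0.18,0.74],[0,0,0]]]'
python3 -c "
from plan import *
plan([(12,25,29),(25,38,33),(38,51,37),(51,63,41)])"
```

```text
clock: 42.65
position: [0.5919, -0.0645, 0.1168]
ee_rot: [-0.215, 0.977, 0.0, -0.0]
ft_force: [0.5, -0.1, 0.8]
grip_width: 0.4
grasp_force: 0.0
clock: 43.65
position: [0.6547, -0.0503, 0.0551]
ee_rot: [-0.215, 0.977, 0.0, -0.002]
ft_force: [-0.1, 0.3, 1.0]
grip_width: 0.397
grasp_force: 0.0
z 0.0551313143229827 h 24.87809293883561 ang 12.199742556741313 r 0.09281399331699368
16.3 [-0.03  0.08] turn -0.092
20.7 [-0.04   0.168] turn -0.092
25 [-0.043  0.257] turn -0.092
29.3 [-0.003  0.089] turn -0.089
33.7 [0.001 0.178] turn -0.089
38 [0.012 0.266] turn -0.089
42.3 [0.011 0.088] turn -0.089
46.7 [0.029 0.175] turn -0.089
51 [0.053 0.261] turn -0.089
55.0 [0.023 0.079] turn -0.089
59.0 [0.051 0.156] turn -0.089
63 [0.084 0.231] turn -0.089
```

```bash
python3 -m inch '[[[-0.01,0.03,0],[0,0,-0.01]],[[-0.02,0.05,0],[0,0,-0.02]],[[-0.03,0.08,0],[0,0,-0.03]],[[-0.03,0.1,0],[0,0,-0.04]],[[-0.03,0.13,0],[0,0,-0.05]],[[-0.04,0.16,0],[0,0,-0.06]],[[-0.04,0.18,0],[0,0,-0.07]],[[-0.04,0.21,0],[0,0,-0.08]],[[-0.04,0.23,0],[0,0,-0.09]],[[-0.04,0.26,0],[0,0,-0.09]]]'
python3 -m inch '[[[0,0.03,0],[0,0,-0.01]],[[0,0.05,0],[0,0,-0.02]],[[0,0.08,0],[0,0,-0.03]],[[0,0.1,0],[0,0,-0.04]],[[0,0.13,0],[0,0,-0.05]],[[0,0.16,0],[0,0,-0.06]],[[0,0.18,0],[0,0,-0.07]],[[0.01,0.21,0],[0,0,-0.08]],[[0.01,0.24,0],[0,0,-0.09]],[[0.01,0.27,0],[0,0,-0.09]]]'
python3 -m inch '[[[0,0.03,0],[0,0,-0.01]],[[0,0.05,0],[0,0,-0.02]],[[0.01,0.08,0],[0,0,-0.03]],[[0.01,0.1,0],[0,0,-0.04]],[[0.02,0.13,0],[0,0,-0.05]],[[0.02,0.16,0],[0,0,-0.06]],[[0.03,0.18,0],[0,0,-0.07]],[[0.04,0.21,0],[0,0,-0.08]],[[0.05,0.23,0],[0,0,-0.09]],[[0.05,0.26,0],[0,0,-0.09]]]'
python3 -m inch '[[[0.01,0.02,0],[0,0,-0.01]],[[0.01,0.05,0],[0,0,-0.02]],[[0.02,0.07,0],[0,0,-0.03]],[[0.03,0.09,0],[0,0,-0.04]],[[0.04,0.12,0],[0,0,-0.05]],[[0.05,0.14,0],[0,0,-0.06]],[[0.06,0.17,0],[0,0,-0.07]],[[0.07,0.19,0],[0,0,-0.08]],[[0.08,0.22,0],[0,0,-0.09]],[[0.08,0.23,0],[0,0,-0.09]]]'
python3 -c "
from plan import *
snap('top','top10.png'); print(o['joint_pos'].round(2))
a=np.radians(7.2)
"; python3 rd.py pics/top10.png
```

```text
clock: 44.65
position: [0.6516, -0.0304, 0.0581]
ee_rot: [-0.25, 0.968, -0.001, 0.001]
ft_force: [6.5, -3.8, -1.6]
grip_width: 0.398
grasp_force: 2.7
clock: 45.65
position: [0.6407, -0.0114, 0.0584]
ee_rot: [-0.284, 0.959, -0.0, 0.002]
ft_force: [5.1, -1.9, -0.8]
grip_width: 0.4
grasp_force: 2.3
clock: 46.65
position: [0.6249, 0.0036, 0.0579]
ee_rot: [-0.318, 0.948, -0.0, 0.0]
ft_force: [4.4, -2.9, 2.0]
grip_width: 0.401
grasp_force: 2.1
clock: 47.65
position: [0.6081, 0.0146, 0.0576]
ee_rot: [-0.351, 0.936, 0.0, -0.0]
ft_force: [3.3, -1.5, 0.4]
grip_width: 0.403
grasp_force: 1.8
z 0.05758752976190468 h 41.119476084934185 ang 62.45263631260727 r 0.09528848891633715
[-0.46  0.48  0.46  1.71 -0.24  1.01  2.37]
pics/top10.png
index -88.71
lines [-123.75 -118.75 -113.75 -109.   -103.5   -98.75  -93.75  -88.5   -83.5
  -79.    -73.75  -68.75  -63.75  -58.5   -53.75  -48.75  -43.75  -38.5
  -33.75  -28.75  -23.5   -18.75  -13.25   -8.75   -3.75    1.75    7.
   11.25   13.75]
long [(np.float64(-123.75), np.float64(93.0)), (np.float64(-113.75), np.float64(14.0)), (np.float64(-103.75), np.float64(21.0)), (np.float64(-93.5), np.float64(77.0)), (np.float64(-84.25), np.float64(24.0)), (np.float64(-74.0), np.float64(18.0)), (np.float64(-63.75), np.float64(117.0)), (np.float64(-54.25), np.float64(16.0)), (np.float64(-33.5), np.float64(103.0)), (np.float64(-23.5), np.float64(19.0)), (np.float64(-3.75), np.float64(73.0)), (np.float64(17.0), np.float64(30.0))]
dot [(np.float64(-33.75), np.float64(132.0))]
```

Reading 55.0°, 5.0° to go.

```bash
python3 -m inch '[[[0.01,0.02,0],[0,0,-0.02]],[[0.02,0.04,0],[0,0,-0.04]],[[0.03,0.06,0],[0,0,-0.07]],[[0.035,0.08,0],[0,0,-0.09]],[[0.04,0.09,0],[0,0,-0.11]],[[0.04,0.095,0],[0,0,-0.11]],[[0.04,0.095,0],[0,0,-0.11]],[[0.04,0.095,0],[0,0,-0.11]],[[0.04,0.095,0],[0,0,-0.11]],[[0.04,0.095,0],[0,0,-0.11]]]'
python3 -c "
from plan import *
snap('top','top11.png')
"; python3 rd.py pics/top11.png
```

```text
clock: 48.7
position: [0.6008, 0.0179, 0.0576]
ee_rot: [-0.391, 0.92, 0.0, -0.0]
ft_force: [0.4, -2.9, 0.4]
grip_width: 0.405
grasp_force: 1.2
z 0.05759320739339994 h 46.02815082159686 ang 67.25130416514891 r 0.09525649851184942
pics/top11.png
index -88.71
lines [-119.   -114.   -109.   -103.75  -99.25  -94.    -88.75  -83.5   -79.
  -73.75  -68.75  -63.75  -58.75  -53.75  -48.75  -43.75  -38.75  -33.5
  -28.75  -23.5   -18.75  -13.75   -9.     -3.75    1.5     6.75   11.
   15.25]
long [(np.float64(-119.0), np.float64(90.0)), (np.float64(-109.25), np.float64(14.0)), (np.float64(-88.5), np.float64(113.0)), (np.float64(-69.5), np.float64(19.0)), (np.float64(-58.75), np.float64(128.0)), (np.float64(-49.0), np.float64(18.0)), (np.float64(-38.75), np.float64(24.0)), (np.float64(-28.75), np.float64(127.0)), (np.float64(-8.5), np.float64(28.0)), (np.float64(1.5), np.float64(92.0)), (np.float64(18.25), np.float64(55.0))]
dot [(np.float64(-28.25), np.float64(129.0))]
```

The reading is 60.0°. I release as before and verify.

```bash
python3 -m inch '[[[0,-0.04,0],[0,0,0]],[[0,-0.08,0],[0,0,0]],[[0,-0.08,0],[0,0,0]],[[0,-0.08,-0.15],[0,0,0]],[[0,-0.08,-0.3],[0,0,0]],[[0,-0.08,-0.5],[0,0,0]],[[0,-0.08,-0.7],[0,0,0]],[[0,-0.08,-0.9],[0,0,0]],[[0,-0.08,-1],[0,0,0]],[[0,-0.08,-1],[0,0,0]]]'
python3 -m inch '[[[0,0.1,-0.2],[0,0,0]],[[0,0.25,-0.4],[0,0,0]],[[0,0.4,-0.6],[0,0,0]],[[0,0.55,-0.8],[0,0,0]],[[0,0.7,-1],[0,0,0]],[[0,0.85,-1],[0,0,0]],[[0,1,-1],[0,0,0]],[[0,1,-1],[0,0,0]],[[0,1,-1],[0,0,0]],[[0,1,-1],[0,0,0]]]'
python3 - <<'E'
from h import *
t,_=snap("top","top12.png"); a=np.radians(61.4); E=np.array([[np.cos(a),-np.sin(a)],[np.sin(a),np.cos(a)]])
for fn in("pics/top7.png","pics/top12.png"):
    g=cv2.imread(fn,0); l=cv2.connectedComponents((g<90).astype(np.uint8))[1]; k=l[209,311]
    cn,_=cv2.findContours((l==k).astype(np.uint8),0,cv2.CHAIN_APPROX_NONE); e=cv2.fitEllipse(cv2.convexHull(cn[0]))
    print(fn,np.round(e[0],2),((pix2w(t,*e[0],.085)[:2]-[.564,-.0699])@E*1e3).round(2))
E
python3 rd.py pics/top12.png | grep -A3 long
```

```text
clock: 49.75
position: [0.6065, 0.0137, 0.1394]
ee_rot: [-0.391, 0.92, -0.0, 0.001]
ft_force: [0.1, -0.1, -0.0]
grip_width: 0.402
grasp_force: 0.0
clock: 50.75
position: [0.5481, 0.0686, 0.2172]
ee_rot: [-0.391, 0.921, -0.0, -0.0]
ft_force: [0.1, -0.7, 0.2]
grip_width: 0.402
grasp_force: 0.0
pics/top7.png [310.95 209.57] [-1.07  1.91]
pics/top12.png [310.79 208.66] [0.31 0.23]
long [(np.float64(-118.75), np.float64(88.0)), (np.float64(-109.25), np.float64(14.0)), (np.float64(-88.5), np.float64(110.0)), (np.float64(-69.25), np.float64(18.0)), (np.float64(-58.75), np.float64(129.0)), (np.float64(-49.0), np.float64(18.0)), (np.float64(-38.75), np.float64(24.0)), (np.float64(-28.75), np.float64(124.0)), (np.float64(-8.5), np.float64(26.0)), (np.float64(1.5), np.float64(93.0))]
dot [(np.float64(-28.25), np.float64(127.0))]
```

The unit's centre now measures (0.3, 0.2) mm from the seat, down from (-1.1, 1.9) before, and the scale reads 60.0°. Nothing is touching the robot, so I hand in.

```bash
python3 -c "
from workcell import manip
print(manip.hand_in())"
```

```text
the job is handed in; nothing more can be done
None
```

Handed in at about 51 s: the wrist unit measures home (within about 0.4 mm of the seat), the turntable reads +60.0°, and the arm is clear of everything. My first push stopped about 2 mm short and I had already turned to +60° with it, so I turned the disc back to about 10°, reseated the unit, and turned again.

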